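# Scan the vial carousel and hold its index plunger out

## Task

Book the vial carousel in: pick up the barcode scanner, aim it at the barcode label on the carousel's base and hold it steady on the label for a second, then lay the scanner flat back on its rubber mat and let go of it. Then pull the sprung index plunger beside the carousel fully up out of its hole and finish while still holding it up, because it has no catch and I am going to turn the carousel to the next vial myself. Do not turn the carousel or disturb the tip box, beaker, petri dish and timer standing around it.

Things in the scene. Friction and masses are not known exactly. Their poses are not given: they have to be found in the camera images.
- changer: Fixed base of the hand-turned vial carousel: a white plinth 240 mm (own x) by 300 mm (own y), deck 55 mm above the bench; origin at the centre of its underside, z up. The strip of deck at own y below -65 mm carries only the label, a flush bubble level and the plunger's bracket: an aluminium post 30 mm wide at own (0, -83) mm whose arm (top 112 mm above the bench) reaches in to y = -32 mm.
- label (a point): Centre of the barcode label, a white paper label 50 mm (along the base's x) by 36 mm (along the base's y) with black bars, face up on the deck of the base at own (-68, -108) mm, 56 mm above the bench; axes as the base.
- plunger (a joint): How far the index plunger is pulled up, m: 0 = sprung home, its 8 mm pin 9 mm deep in a hole near the rim of the carousel's plate; 0.012 = fully up at its stop, pin clear of the plate. It slides straight up (world z); its spring pulls it down with about 6.5 N at 0 and 14 N at 0.012. No catch: it snaps home when let go.
- knob (a point): Centre of the plunger's black cylindrical pull knob, 28 mm diameter, 24 mm tall, axis upright (grip across any diameter), at the base's (0, -48) mm, 134 mm above the bench when home; it rises with the plunger. Under it are the plunger's steel sleeve (22 mm wide, 122 down to 112 mm above the bench) and the bracket's arm.
- carousel (a joint): Turn of the two-deck aluminium carousel, rad, 0 at the start; the pin locks it while home. Its upright axis is at the base's (0, 40) mm; 196 mm across, plate top 94 mm above the bench; eight vials at 58 mm radius, tops 108 mm; black mushroom lifting knob in the middle, top 125 mm. A filling nozzle hangs over one vial from a post at the base's (108, 62) mm, 163 mm tall.
- scanner: Cordless in-line barcode scanner, grey, about 160 g, lying flat. Origin at its underside, own x towards its reading head, z up. Handle x -85 to +40 mm, 34 mm wide (y), 30 mm thick; wider head x 31 to 75 mm, 66 mm wide, up to z 44 mm. Centre of mass near x = +10, z = 20 mm. Grip it across the handle, x -60 to +10 mm.
- window: The scanner's black reading window, at x 64, z 10 mm in the scanner's frame, on the slanted front underside of its head. Own x is the reading beam: with the scanner level it points ahead and 45 degrees down; own y is the scanner's y. It reads a label 40 to 130 mm away along the beam, from any side and turned any way, when the beam falls near the label's middle.
- mat: The scanner's black rubber mat, 200 mm (own x) by 110 mm (own y), 5 mm thick, fixed to the bench; origin at the centre of its underside. The scanner starts on it, pointing roughly along the mat's x.
- tip_box: Bystander: pipette tip box with clear lid, 125 x 85 x 62 mm; origin at the centre of its underside.
- beaker: Bystander: glass beaker, 68 mm across, 88 mm tall; origin at the centre of its underside.
- petri_dish: Bystander: clear dish with lid, 94 mm across, 16 mm tall; origin at the centre of its underside.
- bench_timer: Bystander: small white timer, 55 x 75 x 24 mm; origin at the centre of its underside.
Things that resemble listed ones, but are neither listed nor needed, are in the scene too. There is more than one size of the mat; the one meant has the size given above.

How it is judged (in metres and radians):
On the way, in this order (a step that is already met when the one before it is completed fails the run):
1. the held scanner's beam rests steadily on the label (40 to 130 mm away, within 15 mm of its centre across and 12 mm up and down the beam), plunger home (x of label in the frame of window between 0.04 and 0.13 m and y of label in the frame of window between -0.015 and 0.015 m and z of label in the frame of window between -0.012 and 0.012 m and angle between window's own x axis and vertical above 2 rad and contact force between the fingers and scanner above 1 N and linear speed of scanner below 0.02 m/s and angular speed of scanner below 0.2 rad/s and value of joint plunger below 0.002 m), for 0.7 s.
2. the scanner lies flat on its mat, let go, plunger still home (horizontal distance between scanner and mat below 0.04 m and z of scanner in the frame of mat below 0.009 m and angle between scanner's own z axis and vertical below 0.12 rad and contact force between the fingers and scanner below 0.2 N and linear speed of scanner below 0.02 m/s and value of joint plunger below 0.002 m), for 0.2 s.
At the end, for the whole second after the job is handed in: The fingers hold the index plunger still, at least 10.5 mm up of its 12 mm stroke, the carousel within 0.08 rad of where it was, and the scanner lies untouched and flat on its mat, its origin within 40 mm of the mat's centre (value of joint plunger above 0.0105 m and velocity of joint plunger between -0.003 and 0.003 m/s and contact force between the fingers and plunger above 3 N and contact force between each of plunger, the arm, the fingers and scanner below 0.2 N and horizontal distance between scanner and mat below 0.04 m and z of scanner in the frame of mat below 0.009 m and angle between scanner's own z axis and vertical below 0.12 rad and linear speed of scanner below 0.02 m/s and value of joint carousel between -0.08 and 0.08 rad); the arm keeps its last pose, push and grip.
It fails at once if the carousel is turned (value of joint carousel above 0.1 rad or value of joint carousel below -0.1 rad).
It fails at once if the tip box, beaker, petri dish or timer is disturbed (moved more than 30 mm) (distance of any of tip_box, beaker, petri_dish, bench_timer from where it was at the start of the episode above 0.03 m).
It also fails if it takes over 67 s, if anything falls off the work surface, if the arm or the gripper's body presses on something with over 40 N, if the wrist force passes 120 N, or if a joint passes its speed limit or range.

## Robot

A 6-joint arm with a two-finger parallel gripper is mounted at the origin on the work surface. World frame = base frame: x ahead of the robot, y to its left, z up, the work surface at z = 0. Lengths are in m, angles in degrees, forces in N, time in s.
With the tool pointing down it reaches from about 0.4 to 0.825 m from the base axis. Payload 7 kg.
Tool frame: the origin (TCP) lies midway between the tips of the shut fingers; the grasp point (between the pads) lies r.grasp_offset behind it (r.grasp_offset is the distance from the TCP to the grasp point, in m); x points along the fingers, z is the direction in which the jaws open and shut, and the axes are right-handed (so a half turn about x gives the same grasp; the last joint's range is limited). The gripper opens to 88 mm and grips with 3 to 60 N. Pads are 19 mm wide; open, the fingers measure 130 mm over their backs; the gripper's body (78 mm by 193 mm) begins 47 mm behind the grasp point.
Start: joints at [-59.983, 20.546, 0.682, 0, -70.136, -16.507], TCP at [0.158, -0.656, 0.227] pointing down, gripper open.
Joint ranges: [-176.03, 176.03], [-82.01, 121.73], [-58.28, 71.71], [-173.87, 95.51], [-174.79, -0.11], [-173.66, 173.66]. Speed limits (degrees/s): [136.94, 136.94, 172.46, 180, 180, 180].

## Interface

Orientations are given as [roll, pitch, yaw] about the fixed x, y, z axes, in that order (R = Rz(yaw) Ry(pitch) Rx(roll)).
In Python, from plant import readout, vision, close_job, r gives the robot as it stands.
- The arm moves only by the shell command python3 -m handwheel 'ROWS' [OPENING] [FORCE]. ROWS is JSON, a list that holds one entry, the list of rows, each a list of 4 numbers: the shift along the world's x, y, z in units of 40 mm (1.0 is 40 mm), then the turn about the world's z in units of 5 degrees (1.0 is 5 degrees). In form: [[[tx, ty, tz, roll], ...]]. A call has 1 to 8 rows; each row shifts and turns the pose as measured when the row begins; what a row does not reach is not made up. A row lasts 1/10 s, in which the tool goes at most 50 mm and 8.59 degrees, less where a joint would pass 70% of its speed; a pose out of reach is approached as far as the arm can. A call is refused whole if a number of a shift passes 1 or a number of a turn 1, either way. A call with a gripper value outside its range is refused whole. OPENING is the finger opening in mm, from 0 to 87.6, set as the call begins (- or left out, the last holds). The fingers move at their own pace and stop on an object; FORCE is the grip in N (left out, the last holds). Time passes only in rows, so rows that do not move let the fingers close. It gives the time, the measured TCP pose, the force and the opening at its end, in the units of the state.
- readout.get_state(): the state, without advancing time (a new reading comes with each control period).
- vision.capture(name): name is "side" or "top"; returns the picture (400x640x3 uint8, blue, green, red); there is no depth.
- vision.get_calibration(name): a dict with "intrinsics" (3x3 intrinsics, pixels), "pose" (4x4, takes a point from camera to world coordinates). Camera axes: x right, y up, looking along -z (the intrinsics and any distortion apply to the point x, -y, -z); pixel columns grow to the right and rows downward; lengths in m; the calibration is good to about 2 mm. A picture is of the moment at which its call begins. get_calibration takes no time and is no camera call.
- close_job(): hands the job in, once; it reports no verdict.
The state is a dict: "time_s": time; "joints": joint angles; "qd": joint speeds; "joint_torque": joint torques, N m; "tcp_pos": TCP position; "eef_rot": TCP orientation; "contact_force": force on the tool from outside, world axes, zero at the start; "moment": the same for the moment, N m; "gripper_width": finger opening in m.
Only numpy, scipy, OpenCV 4.12 (cv2) and the standard library are available. Lean on these libraries where they do the work, as an engineer would, in place of code of your own. Each camera call takes 0.05 s, during which the arm holds its last target.

## Working session

There is one attempt and no reset: what is moved stays moved. The work goes in short steps, Python scripts to look and compute and a shell command to move; the robot and the scene stay as the last step left them, time stands still between calls to the robot, and variables do not carry over. Pictures are saved under pics/ and viewed, and the job is handed in when it is done.

```bash
ls; mkdir -p pics; cat > h.py <<'E'
import numpy as np, cv2
from plant import readout, vision, close_job, r
def snap(n,name):
    im=vision.capture(n); cv2.imwrite('pics/'+name+'.png',im); return im
def cal(n):
    c=vision.get_calibration(n); return np.array(c["intrinsics"]),np.array(c["pose"])
def p2w(n,u,v,z):
    K,T=cal(n); d=np.linalg.inv(K)@np.array([u,v,1.]); d=T[:3,:3]@np.array([d[0],-d[1],-d[2]]); o=T[:3,3]
    return o+d*(z-o[2])/d[2]
def w2p(n,P):
    K,T=cal(n); p=T[:3,:3].T@(np.array(P)-T[:3,3]); q=K@np.array([p[0],-p[1],-p[2]]); return q[:2]/q[2]
E
python3 - <<'E'
from h import *
for n in ("top","side"):
    snap(n,n+"0"); c=vision.get_calibration(n); print({k:np.round(v,3).tolist() if not isinstance(v,str) else v for k,v in c.items()})
print(readout.get_state(), r.grasp_offset)
E
```

```text
pics
{'intrinsics': [[386.753, 0.0, 319.357], [0.0, 386.753, 205.716], [0.0, 0.0, 1.0]], 'pose': [[0.013, 0.99, -0.14, 0.344], [-1.0, 0.014, 0.006, 0.091], [0.007, 0.14, 0.99, 1.494], [0.0, 0.0, 0.0, 1.0]]}
{'intrinsics': [[499.452, 0.0, 330.506], [0.0, 499.452, 202.49], [0.0, 0.0, 1.0]], 'pose': [[-0.998, 0.021, -0.054, 0.461], [-0.055, -0.658, 0.751, 1.261], [-0.02, 0.753, 0.658, 1.137], [0.0, 0.0, 0.0, 1.0]]}
{'time_s': 0.1, 'joints': array([-5.99825637e+01,  2.05897766e+01,  6.38512651e-01, -1.64164031e-02,
       -7.01374625e+01, -1.65054651e+01]), 'qd': array([-0.03259042, -0.04454947,  0.10626382,  0.04221402, -0.06016101,
       -0.01481626]), 'joint_torque': array([-1.55753703e-03, -5.84164560e+01,  2.93747234e+01,  7.01548398e+00,
        1.01485665e-02, -5.25106759e-05]), 'tcp_pos': array([ 0.15755392, -0.65589398,  0.22568906]), 'eef_rot': array([  6.63945843,  89.90994085, 110.14583995]), 'contact_force': array([ 0.44836074, -0.43335884,  0.72666488]), 'moment': array([ 0.04413793,  0.00907423, -0.00273637]), 'gripper_width': 0.08750642418374671} 0.0188
```

View pics/top0.png

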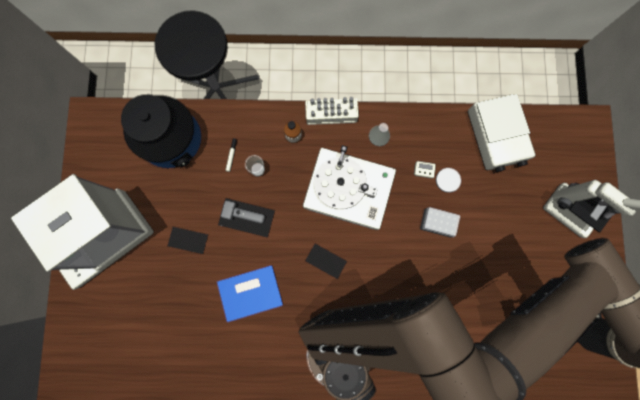

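View pics/side0.png

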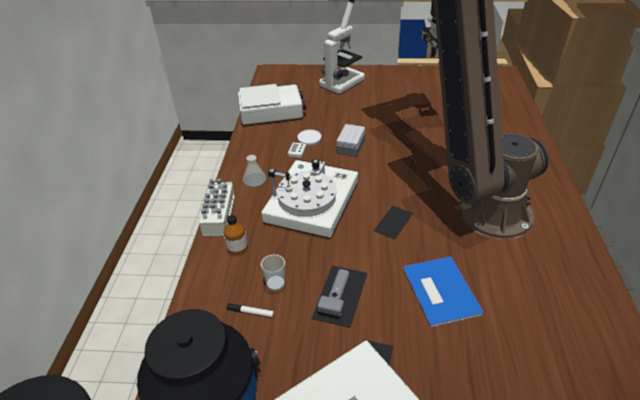

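```bash
python3 - <<'E'
from h import *
t=cv2.imread('pics/top0.png'); s=cv2.imread('pics/side0.png')
cv2.imwrite('pics/c1.png',cv2.resize(t[185:250,205:290],None,fx=8,fy=8,interpolation=cv2.INTER_CUBIC))
cv2.imwrite('pics/c2.png',cv2.resize(t[140:240,295:405],None,fx=6,fy=6,interpolation=cv2.INTER_CUBIC))
cv2.imwrite('pics/c3.png',cv2.resize(s[150:240,255:370],None,fx=6,fy=6,interpolation=cv2.INTER_CUBIC))
cv2.imwrite('pics/c4.png',cv2.resize(s[255:330,300:380],None,fx=8,fy=8,interpolation=cv2.INTER_CUBIC))
E
```

```text
(no output)
```

View pics/c1.png

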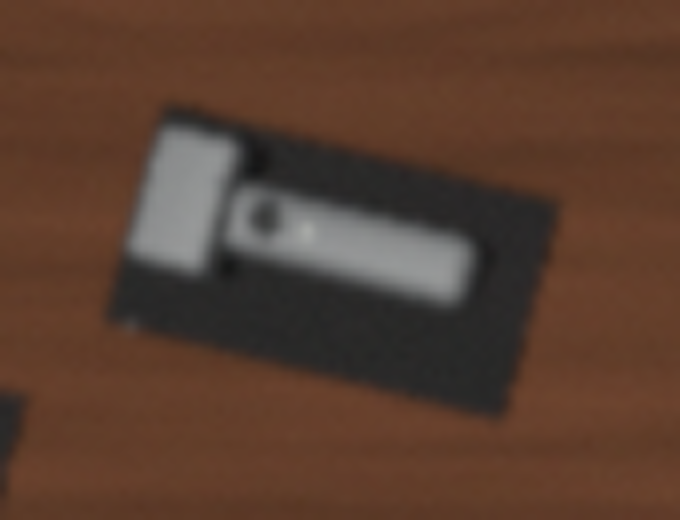

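View pics/c2.png

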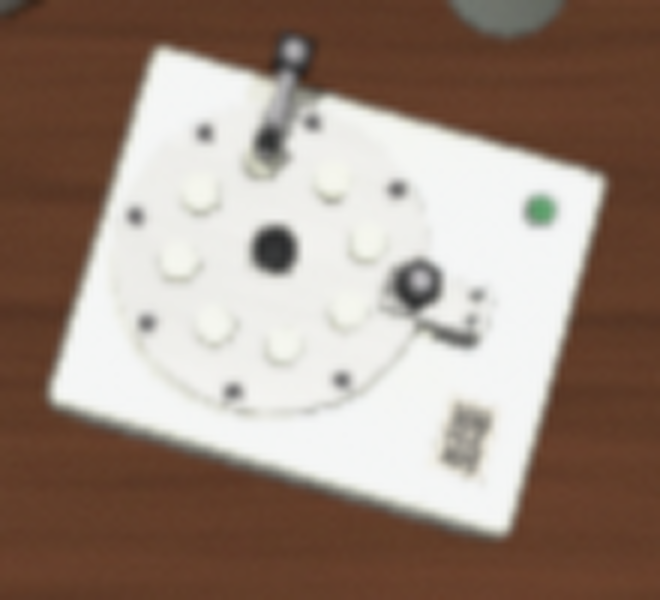

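View pics/c3.png

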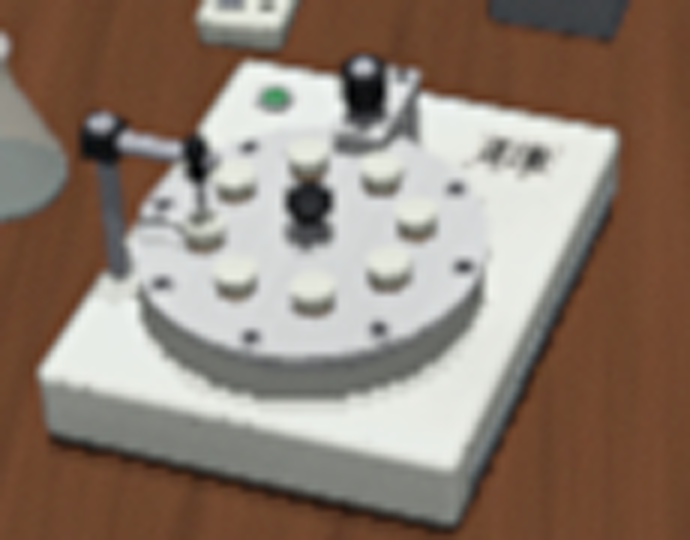

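View pics/c4.png

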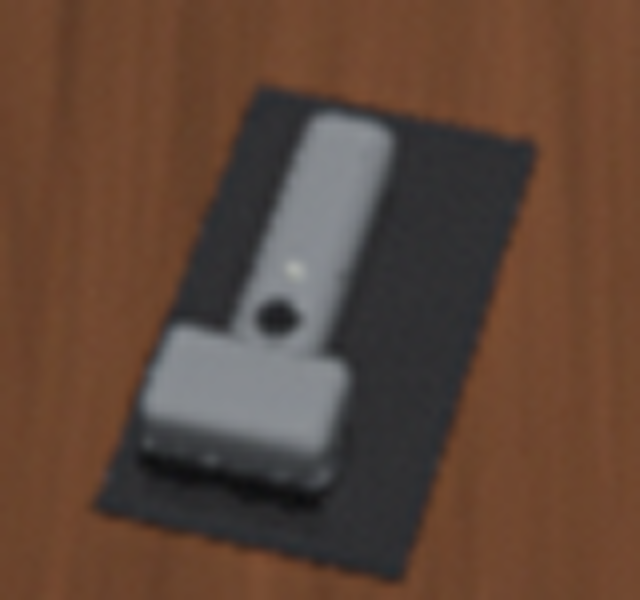

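```bash
cat > m.py <<'E'
from h import *
def c(n,u,v,s,ox,oy,z): return p2w(n,ox+(u+.5)/s-.5,oy+(v+.5)/s-.5,z)
g=lambda L,n,s,ox,oy,z:np.array([c(n,u,v,s,ox,oy,z) for u,v in L])
m=g([(165,103),(558,203),(500,418),(108,320)],'top',8,205,185,.005)
print('mat',m.mean(0),m.round(3).tolist(),np.linalg.norm(m[0]-m[1]),np.linalg.norm(m[1]-m[2]))
m2=g([(262,85),(538,148),(400,580),(95,508)],'side',8,300,255,.005)
print('mat side',m2.mean(0),np.linalg.norm(m2[0]-m2[1]),np.linalg.norm(m2[1]-m2[2]))
h=g([(165,125),(240,145),(205,275),(128,255)],'top',8,205,185,.049)
print('head',h.mean(0),h.round(3).tolist(),np.linalg.norm(h[0]-h[1]),np.linalg.norm(h[1]-h[2]))
e=g([(475,238),(458,308)],'top',8,205,185,.035); print('hend',e.mean(0),np.linalg.norm(e[0]-e[1]))
d=h.mean(0)-e.mean(0); print('scanner yaw',np.degrees(np.arctan2(d[1],d[0])),np.linalg.norm(d[:2]), 'origin',h.mean(0)-53*d/138, )
e=g([(350,118),(0,0)][:1],'side',8,300,255,.035); print('hend side',e)
D=g([(155,45),(607,178),(507,537),(50,400)],'top',6,295,140,.055)
print('deck',D.mean(0),D.round(3).tolist(),[np.linalg.norm(D[i]-D[(i+1)%4]) for i in range(4)])
D2=g([(247,60),(620,132),(458,470),(40,372)],'side',6,255,150,.055)
print('deck side',D2.mean(0),D2.round(3).tolist())
x=D[1]-D[2]; print('yaw x',np.degrees(np.arctan2(x[1],x[0])),); y=D[0]-D[1]; print('yaw y-90',np.degrees(np.arctan2(y[1],y[0]))-90)
print('knob top',c('top',418,278,6,295,140,.146),'side',c('side',363,68,6,255,150,.146))
print('label',c('top',467,440,6,295,140,.056),'side',c('side',518,157,6,255,150,.056))
yaw=(np.arctan2(x[1],x[0])+np.arctan2(y[1],y[0])-np.pi/2)/2
R=np.array([[np.cos(yaw),-np.sin(yaw)],[np.sin(yaw),np.cos(yaw)]])
C=(D.mean(0)+D2.mean(0))[:2]/2
print('pred label',C+R@[-.068,-.108],'knob',C+R@[0,-.048],'axis',C+R@[0,.04])
E
python3 m.py
```

```text
mat [0.50568133 0.3651474  0.005     ] [[0.582, 0.45, 0.005], [0.535, 0.257, 0.005], [0.431, 0.282, 0.005], [0.475, 0.472, 0.005]] 0.19802657875198437 0.10735032213936901
mat side [0.50480447 0.36431464 0.005     ] 0.10720402840095124 0.1965326324801576
head [0.52857881 0.42766384 0.049     ] [[0.564, 0.438, 0.049], [0.555, 0.403, 0.049], [0.493, 0.416, 0.049], [0.502, 0.453, 0.049]] 0.036865938083791565 0.06329469569915251
hend [0.49729245 0.29604578 0.035     ] 0.034127982500847386
scanner yaw 76.62862920312851 0.13528544196792722 origin [0.51656304 0.37711488 0.04362319]
hend side [[0.49868393 0.29601343 0.035     ]]
deck [ 0.61805094 -0.03039782  0.055     ] [[0.774, 0.082, 0.055], [0.692, -0.207, 0.055], [0.462, -0.141, 0.055], [0.544, 0.145, 0.055]] [np.float64(0.3001263353693058), np.float64(0.23867325576591142), np.float64(0.2972080695776593), np.float64(0.23876584603509063)]
deck side [ 0.61699864 -0.03272446  0.055     ] [[0.691, -0.209, 0.055], [0.462, -0.144, 0.055], [0.543, 0.145, 0.055], [0.772, 0.077, 0.055]]
yaw x -15.971753686813939
yaw y-90 -16.044381703694967
knob top [ 0.60731965 -0.07506102  0.146     ] side [ 0.6058667  -0.07986984  0.146     ]
label [ 0.52236266 -0.1164348   0.056     ] side [ 0.52160556 -0.11702603  0.056     ]
pred label [ 0.52237818 -0.11662067] knob [ 0.6042877  -0.07769984] axis [0.6285557  0.00688778]
```

```bash
cat > st.py <<'E'
from h import *
from scipy.spatial.transform import Rotation as Ro
s=readout.get_state(); R=Ro.from_euler('xyz',s['eef_rot'],degrees=True).as_matrix()
print('t',round(s['time_s'],2),'tcp',s['tcp_pos'].round(4),'x',R[:,0].round(3),'jaw yaw',round(np.degrees(np.arctan2(R[1,2],R[0,2])),2),'w',round(s['gripper_width'],4),'F',s['contact_force'].round(2),'j',s['joints'].round(1))
E
python3 st.py
python3 -m handwheel '[[[1,0.9,0.3,0],[1,0.9,0.3,0],[1,0.9,0.1,0],[1,0.9,0,0]]]'
python3 st.py
```

```text
t 0.1 tcp [ 0.1576 -0.6559  0.2257] x [-0.001  0.001 -1.   ] jaw yaw 103.51 w 0.0875 F [ 0.45 -0.43  0.73] j [-60.   20.6   0.6  -0.  -70.1 -16.5]
time_s: 0.5
tcp_pos: [0.3043, -0.5207, 0.2487]
eef_rot: [21.2, 89.6, 124.1]
contact_force: [1.5, -0.2, -0.5]
gripper_width: 0.0875
t 0.5 tcp [ 0.3043 -0.5207  0.2487] x [-0.004  0.007 -1.   ] jaw yaw 102.93 w 0.0875 F [ 1.45 -0.18 -0.47] j [-41.2  13.3  -6.5  -0.1 -70.6 -35.8]
```

```bash

python3 -m handwheel '[[[0.7,1,0,1],[0.7,1,0,1],[0.7,1,0,1],[0.6,1,0,1],[0.4,1,0,1],[0.3,1,0,1],[0.2,1,0,1],[0.2,1,0,1]]]'
python3 -m handwheel '[[[0.2,1,0,1],[0,1,0,1],[0,1,0,1],[0,1,0,1],[0,1,0,1],[0,1,0,0],[0,1,0,0],[0,1,0,0]]]'
python3 st.py
```

```text
time_s: 1.3
tcp_pos: [0.4613, -0.1878, 0.2458]
eef_rot: [21.6, 89.3, 166.1]
contact_force: [1.5, 0.5, 0.4]
gripper_width: 0.0876
time_s: 2.1
tcp_pos: [0.4663, 0.1457, 0.2448]
eef_rot: [18.9, 89.2, -170.2]
contact_force: [0.6, -0.3, 0.3]
gripper_width: 0.0874
t 2.1 tcp [0.4663 0.1457 0.2448] x [-0.013 -0.002 -1.   ] jaw yaw 170.83 w 0.0874 F [ 0.64 -0.3   0.34] j [ 40.2   2.5 -19.8  -0.4 -68.4 -49.2]
```

```bash

python3 -m handwheel '[[[0.25,1,0,-0.4],[0.25,1,0,-0.4],[0.25,1,0,0],[0.25,1,0,0],[0.2,1,0,0],[0.1,0.5,0,0],[0,0,0,0]]]'
python3 st.py; python3 -c "
from h import *
snap('top','t1');t=snap('side','s1')"
```

```text
time_s: 2.8
tcp_pos: [0.5165, 0.3794, 0.2415]
eef_rot: [25.2, 89.1, -167.8]
contact_force: [-0.4, -1.0, -0.0]
gripper_width: 0.0877
t 2.8 tcp [0.5165 0.3794 0.2415] x [-0.016 -0.003 -1.   ] jaw yaw 166.96 w 0.0877 F [-0.35 -0.97 -0.03] j [ 53.3  17.4  -1.6  -0.6 -71.7 -66.2]
```

View pics/s1.png

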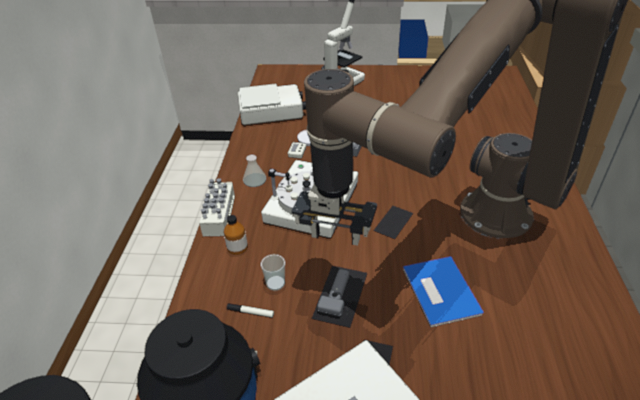

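```bash

python3 -m handwheel '[[[0,-0.1,-1,0],[0,-0.1,-1,0],[0,0,-1,0],[0,0,-1,0],[0,0,-0.5,0],[0,0,0,0]]]'
python3 st.py
```

```text
time_s: 3.5
tcp_pos: [0.5157, 0.3618, 0.0607]
eef_rot: [8.9, 89.3, 175.6]
contact_force: [-0.6, 0.8, 0.4]
gripper_width: 0.0879
t 3.5 tcp [0.5157 0.3618 0.0607] x [-0.012  0.001 -1.   ] jaw yaw 166.64 w 0.0879 F [-0.56  0.81  0.38] j [ 52.4  25.  -15.8  -0.8 -49.5 -65.3]
```

```bash

python3 -m handwheel '[[[0,0.2,-0.5,0],[0,0.1,-0.5,0],[0,0,-0.3,0],[0,0,0,0]]]'
python3 st.py;  python3 -c "
from h import *
t=snap('side','s2')
cv2.imwrite('pics/s2c.png',cv2.resize(t[170:340,230:420],None,fx=3.5,fy=3.5,interpolation=cv2.INTER_CUBIC))"
```

```text
time_s: 3.9
tcp_pos: [0.5179, 0.3728, 0.0133]
eef_rot: [-19.8, 89.5, 146.7]
contact_force: [-0.7, 0.8, 0.7]
gripper_width: 0.0874
t 3.9 tcp [0.5179 0.3728 0.0133] x [-0.008  0.005 -1.   ] jaw yaw 166.54 w 0.0874 F [-0.71  0.75  0.74] j [ 52.9  28.7 -17.2  -0.7 -44.1 -65.8]
```

View pics/s2c.png

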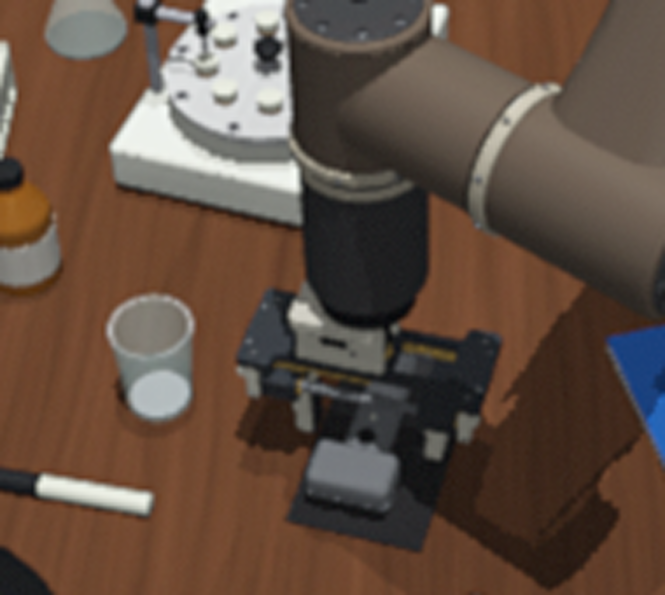

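```bash

python3 -m handwheel '[[[-0.04,-0.05,-0.08,0],[0,0,0,0],[0,0,0,0],[0,0,0,0],[0,0,0,0],[0,0,0,0],[0,0,0,0],[0,0,0,0]]]' 20 40
python3 st.py
```

```text
time_s: 4.75
tcp_pos: [0.5185, 0.3724, 0.016]
eef_rot: [-65.7, 89.4, 100.8]
contact_force: [-0.5, 0.2, 0.6]
gripper_width: 0.0337
t 4.75 tcp [0.5185 0.3724 0.016 ] x [-0.002  0.011 -1.   ] jaw yaw 166.57 w 0.0337 F [-0.47  0.2   0.64] j [ 52.9  28.4 -17.5  -0.7 -43.7 -65.8]
```

```bash

python3 -m handwheel '[[[0,0,0.3,0],[0,0,0.5,0],[0,0,0.8,0],[0,0,1,0],[0,0,1,0],[0,0,0.8,0],[0,0,0,0]]]'
python3 st.py;  python3 -c "
from h import *
t=snap('side','s3');snap('top','t3')
cv2.imwrite('pics/s3c.png',cv2.resize(t[120:320,230:420],None,fx=3,fy=3,interpolation=cv2.INTER_CUBIC))"
```

```text
time_s: 5.45
tcp_pos: [0.5163, 0.3692, 0.2007]
eef_rot: [-37.1, 89.5, 129.4]
contact_force: [0.3, 0.1, -1.9]
gripper_width: 0.0338
t 5.45 tcp [0.5163 0.3692 0.2007] x [-0.005  0.006 -1.   ] jaw yaw 166.55 w 0.0338 F [ 0.33  0.13 -1.89] j [ 52.9  17.8  -6.6  -0.5 -65.5 -66.1]
```

View pics/s3c.png

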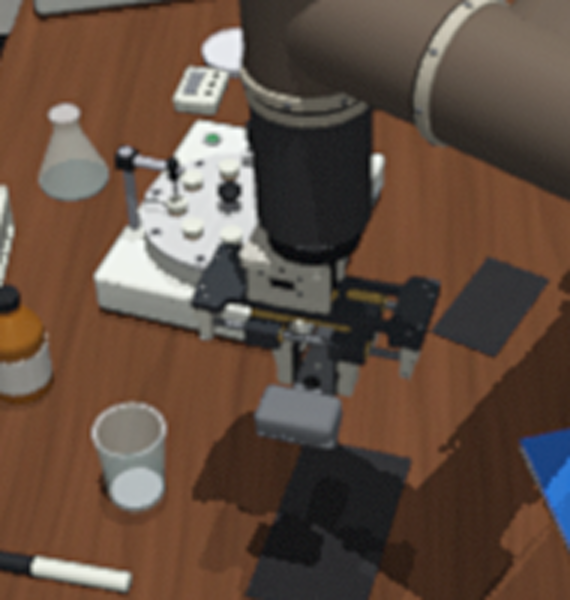

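View pics/t3.png

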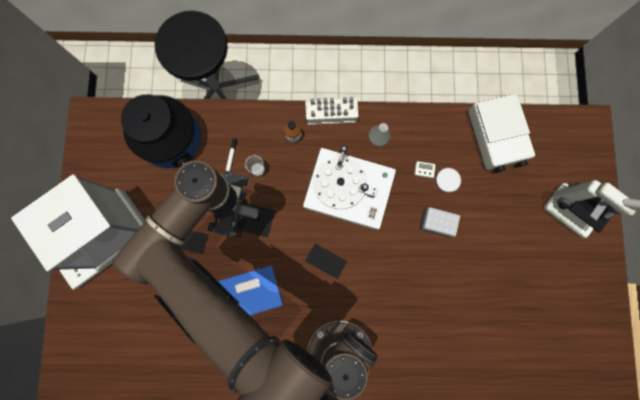

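```bash
cat > ov.py <<'E'
from h import *
from scipy.spatial.transform import Rotation as Ro
import sys
def sc(off=.004,zo=-.011,pitch=0):
    s=readout.get_state(); R=Ro.from_euler('xyz',s['eef_rot'],degrees=True).as_matrix()
    X=R[:,0];J=-R[:,2]  # scanner -y.. jaw yaw 167 -> scanner x = jaw-90
    Z=-X; xs=np.cross(R[:,2],Z); # yaw 167-90=77
    xs=xs/np.linalg.norm(xs); ys=np.cross(Z,xs)
    p=Ro.from_rotvec(ys*np.radians(pitch)); 
    M=np.c_[xs,ys,Z]; M=p.as_matrix()@M
    return s['tcp_pos']+M@[off,0,zo],M
if __name__=='__main__':
    n,src,out,x0,x1,y0,y1,f=sys.argv[1:9]; f=float(f);x0,x1,y0,y1=map(int,(x0,x1,y0,y1))
    pit=float(sys.argv[9]) if len(sys.argv)>9 else 0
    im=cv2.imread(f'pics/{src}.png')[y0:y1,x0:x1]; im=cv2.resize(im,None,fx=f,fy=f,interpolation=cv2.INTER_CUBIC)
    o,M=sc(pitch=pit); print(o,np.degrees(np.arctan2(M[1,0],M[0,0])),np.degrees(np.arcsin(M[2,0])))
    L=[[(31,-33,44),(75,-33,44),(75,33,44),(31,33,44)],[(75,-33,44),(75,-33,20),(75,33,20),(75,33,44)],[(-85,-17,30),(-85,17,30),(31,17,30),(31,-17,30)]]
    for q in L:
        pts=np.array([[(np.array(w2p(n,o+M@(np.array(p)/1000)))-[x0,y0]+.5)*f-.5] for p in q]).round().astype(int)
        cv2.polylines(im,[pts],True,(0,255,0),1)
    cv2.imwrite(f'pics/{out}.png',im)
E
python3 ov.py side s3 s3o 290 370 220 290 9; python3 ov.py top t3 t3o 200 280 170 250 7
```

```text
[0.51532739 0.37184695 0.18494524] 76.49717216580054 0.00545512000391887
[0.51532739 0.37184695 0.18494524] 76.49717216580054 0.00545512000391887
```

View pics/s3o.png

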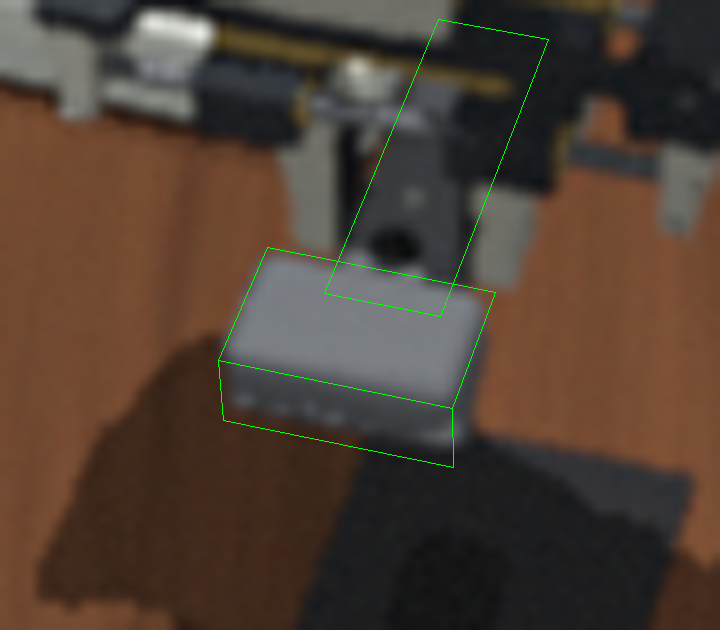

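View pics/t3o.png

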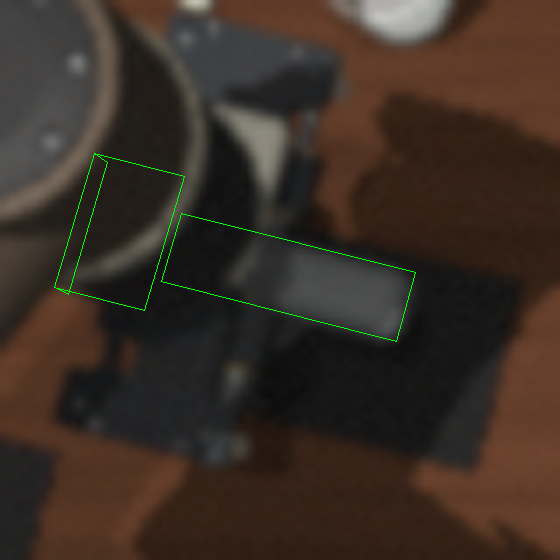

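```bash

python3 -m handwheel '[[[0,-0.5,0.3,0],[0,-0.9,0.2,0],[0,-0.9,0.1,0],[0,-0.9,0,0],[-0.1,-0.9,0,0],[-0.1,-0.9,0,0],[-0.1,-0.9,0,0],[-0.1,-0.9,0,0]]]'
python3 st.py
```

```text
time_s: 6.35
tcp_pos: [0.4902, 0.0824, 0.2108]
eef_rot: [34.6, 88.4, -158.7]
contact_force: [0.0, -0.2, -1.8]
gripper_width: 0.0336
t 6.35 tcp [0.4902 0.0824 0.2108] x [-0.026 -0.01  -1.   ] jaw yaw 166.71 w 0.0336 F [ 0.02 -0.19 -1.76] j [ 32.    5.4 -21.3  -0.3 -64.9 -45.1]
```

```bash

python3 -m handwheel '[[[0,-0.9,0,0],[0,-0.9,0,0],[0,-0.9,0,0],[0,-0.9,0,0],[0,-0.9,0,0],[0,-0.9,0,0],[0,-0.9,0,0],[0,-0.7,0,0]]]'
python3 -m handwheel '[[[0,-0.6,0,0],[0,-0.3,0,0],[0,0,0,0],[0,0,0,0]]]'
python3 st.py
```

```text
time_s: 7.15
tcp_pos: [0.4772, -0.2142, 0.204]
eef_rot: [28.7, 87.4, -164.7]
contact_force: [0.5, 0.8, -0.8]
gripper_width: 0.0337
time_s: 7.55
tcp_pos: [0.4718, -0.2551, 0.2]
eef_rot: [24.4, 86.9, -169.3]
contact_force: [-0.4, 0.6, -1.1]
gripper_width: 0.0337
t 7.55 tcp [ 0.4718 -0.2551  0.2   ] x [-0.053 -0.01  -0.999] jaw yaw 166.23 w 0.0337 F [-0.36  0.62 -1.11] j [ -6.8  10.2 -17.6   1.  -65.1  -7.4]
```

```bash
cat > beam.py <<'E'
from ov import *
for _ in range(1):
    o,M=sc(); w=o+M@[.064,0,.010]; b=M@(np.array([1,0,-1])/2**.5); zz=M@(np.array([1,0,1])/2**.5)
    d=np.array([.522,-.1167,.056])-w
    print('label in window x,y,z mm',(np.array([d@b,d@M[:,1],d@zz])*1000).round(1),'underside',o.round(4))
    for U in (.117,):
        # world shift to put label at x=.1,y=0,z=0 in window frame
        print('shift units',((d-.100*b)/.04).round(3))
E
python3 beam.py
```

```text
label in window x,y,z mm [155.8 -22.9 -40.5] underside [ 0.4721 -0.2513  0.189 ]
shift units [ 0.529  0.11  -1.733]
```

```bash

python3 -m handwheel '[[[0.2,0,-0.5,0],[0.3,0.1,-0.8,0],[0.1,0,-0.5,0],[0,0,0,0],[0,0,0,0]]]'
python3 st.py;python3 beam.py
```

```text
time_s: 8.05
tcp_pos: [0.4964, -0.2469, 0.1272]
eef_rot: [24.7, 87.0, -168.8]
contact_force: [0.1, 0.3, -0.0]
gripper_width: 0.0334
t 8.05 tcp [ 0.4964 -0.2469  0.1272] x [-0.051 -0.01  -0.999] jaw yaw 166.47 w 0.0334 F [ 0.08  0.28 -0.  ] j [ -5.6  15.7 -20.9   1.  -56.3  -8.5]
label in window x,y,z mm [94.4  2.2 -1. ] underside [ 0.4968 -0.2431  0.1161]
shift units [-0.076 -0.099  0.086]
```

```bash
python3 -c "
from h import *
snap('side','s4');snap('top','t4')"
python3 ov.py side s4 s4o 270 370 130 230 7; python3 ov.py top t4 t4o 340 420 170 250 7; python3 beam.py
```

```text
[ 0.49699674 -0.2433686   0.11667918] 76.5058866913905 -1.23980334190373
[ 0.49699674 -0.2433686   0.11667918] 76.5058866913905 -1.23980334190373
label in window x,y,z mm [95.   2.6 -1.2] underside [ 0.497  -0.2434  0.1167]
shift units [-0.084 -0.092  0.072]
```

View pics/s4o.png

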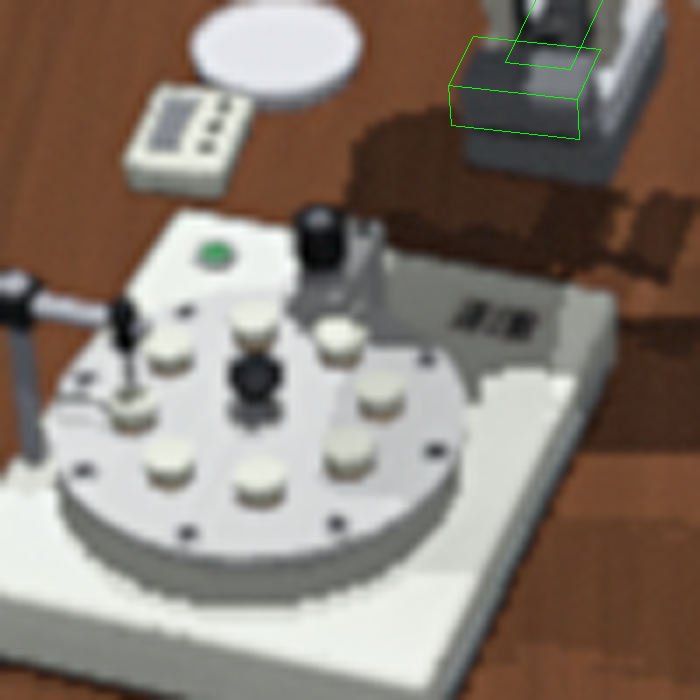

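View pics/t4o.png

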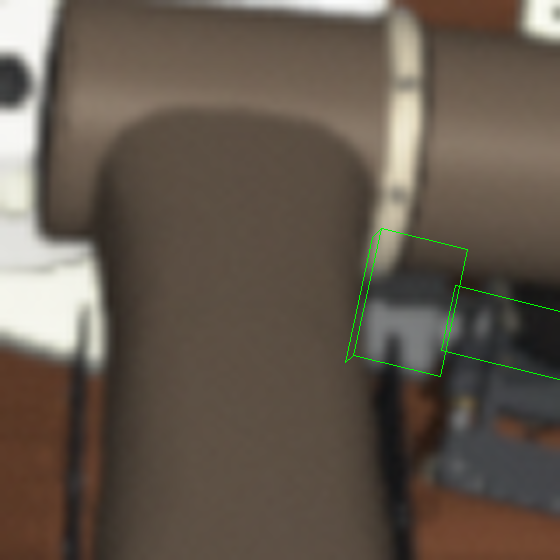

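```bash

python3 -m handwheel '[[[-0.02,-0.05,0.03,0],[0,0,0,0],[0,0,0,0],[0,0,0,0],[0,0,0,0],[0,0,0,0],[0,0,0,0],[0,0,0,0]]]'
python3 beam.py
python3 -m handwheel '[[[0,0,0,0],[0,0,0,0],[0,0,0,0],[0,0,0,0],[0,0,0,0],[0,0,0,0],[0,0,0,0],[0,0,0,0]]]'
python3 beam.py
python3 -m handwheel '[[[0,0,0,0],[0,0,0,0],[0,0,0,0],[0,0,0,0]]]'
python3 beam.py; python3 st.py
```

```text
time_s: 8.95
tcp_pos: [0.4969, -0.2498, 0.133]
eef_rot: [27.8, 87.4, -165.8]
contact_force: [0.5, -0.9, -2.1]
gripper_width: 0.0333
label in window x,y,z mm [100.6   3.7  -3.2] underside [ 0.4973 -0.246   0.122 ]
shift units [-0.104 -0.025 -0.061]
time_s: 9.75
tcp_pos: [0.4968, -0.2497, 0.1327]
eef_rot: [27.5, 87.4, -166.0]
contact_force: [-0.6, -0.2, -1.6]
gripper_width: 0.0336
label in window x,y,z mm [100.3   3.5  -3. ] underside [ 0.4972 -0.2459  0.1216]
shift units [-0.1   -0.026 -0.053]
time_s: 10.15
tcp_pos: [0.4968, -0.2497, 0.1327]
eef_rot: [27.5, 87.4, -166.0]
contact_force: [-0.2, -1.4, -2.3]
gripper_width: 0.0343
label in window x,y,z mm [100.3   3.6  -3. ] underside [ 0.4972 -0.246   0.1216]
shift units [-0.1   -0.025 -0.053]
t 10.15 tcp [ 0.4968 -0.2497  0.1327] x [-0.045 -0.011 -0.999] jaw yaw 166.44 w 0.0343 F [-0.24 -1.38 -2.3 ] j [ -5.9  15.3 -20.6   1.1 -56.6  -8.3]
```

```bash

python3 -m handwheel '[[[-0.1,-0.03,-0.15,0],[0,0,0,0],[0,0,0,0],[0,0,0,0],[0,0,0,0],[0,0,0,0],[0,0,0,0],[0,0,0,0]]]'
python3 -m handwheel '[[[0,0,0,0],[0,0,0,0],[0,0,0,0]]]'
python3 beam.py
python3 -m handwheel '[[[-0.1,0,0.5,0],[-0.1,0,0.8,0],[0,0.3,0.7,0],[0,0.7,0.2,0],[0,0.9,0.1,0],[0,0.9,0,0],[0,0.9,0,0],[0,0.9,0,0]]]'
python3 st.py
```

```text
time_s: 10.95
tcp_pos: [0.4924, -0.251, 0.1261]
eef_rot: [27.5, 87.4, -166.1]
contact_force: [0.1, 0.1, -0.7]
gripper_width: 0.0336
time_s: 11.25
tcp_pos: [0.4925, -0.251, 0.1262]
eef_rot: [27.6, 87.4, -166.0]
contact_force: [-0.1, 0.2, -1.4]
gripper_width: 0.0338
label in window x,y,z mm [97.1 -0.1  3.3] underside [ 0.4929 -0.2473  0.1152]
shift units [0.008 0.007 0.109]
time_s: 12.05
tcp_pos: [0.4825, -0.0644, 0.2215]
eef_rot: [26.4, 87.3, -167.6]
contact_force: [1.0, -0.5, -0.5]
gripper_width: 0.0336
t 12.05 tcp [ 0.4825 -0.0644  0.2215] x [-0.045 -0.01  -0.999] jaw yaw 166.02 w 0.0336 F [ 1.   -0.45 -0.47] j [ 15.5   4.5 -21.   -0.2 -67.2 -29.4]
```

```bash

python3 -m handwheel '[[[0.1,0.9,0,0],[0.1,0.9,0,0],[0.1,0.9,0,0],[0.1,0.9,0,0],[0.1,0.9,0,0],[0.1,0.9,0,0],[0.1,0.9,0,0],[0.1,0.9,0,0]]]'
python3 -m handwheel '[[[0,0.9,0,0],[0,0.9,0,0],[0,0.9,0,0],[0,0.6,0,0],[0,0,0,0]]]'
python3 st.py
```

```text
time_s: 12.85
tcp_pos: [0.5128, 0.236, 0.2234]
eef_rot: [24.7, 87.6, -169.2]
contact_force: [1.1, 0.5, -1.4]
gripper_width: 0.0336
time_s: 13.35
tcp_pos: [0.5118, 0.3777, 0.2219]
eef_rot: [25.5, 87.5, -168.2]
contact_force: [-0.0, -0.4, -1.9]
gripper_width: 0.0336
t 13.35 tcp [0.5118 0.3777 0.2219] x [-0.042 -0.009 -0.999] jaw yaw 166.28 w 0.0336 F [-0.02 -0.43 -1.89] j [ 53.   18.5  -2.3  -1.7 -71.1 -66.1]
```

```bash

python3 -m handwheel '[[[0,0,-0.7,0],[0,0,-0.9,0],[0,0,-0.9,0],[0,0,-0.8,0],[0,0,-0.5,0],[0,0,-0.2,0],[0,0,0,0]]]'
python3 st.py
```

```text
time_s: 14.05
tcp_pos: [0.5116, 0.3756, 0.0578]
eef_rot: [24.9, 87.6, -168.8]
contact_force: [0.1, -1.1, -1.5]
gripper_width: 0.0339
t 14.05 tcp [0.5116 0.3756 0.0578] x [-0.041 -0.008 -0.999] jaw yaw 166.34 w 0.0339 F [ 0.14 -1.12 -1.51] j [ 52.9  26.5 -13.3  -2.  -52.  -65.3]
```

```bash

python3 -m handwheel '[[[-0.1,-0.25,-0.4,0],[0,0,-0.3,0],[0,0,-0.15,0],[0,0,0,0],[0,0,0,0]]]'
python3 st.py
```

```text
time_s: 14.55
tcp_pos: [0.5109, 0.3681, 0.028]
eef_rot: [18.1, 88.0, -175.4]
contact_force: [-0.0, -1.1, -1.5]
gripper_width: 0.0338
t 14.55 tcp [0.5109 0.3681 0.028 ] x [-0.035 -0.003 -0.999] jaw yaw 166.4 w 0.0338 F [-0.04 -1.09 -1.49] j [ 52.6  27.8 -15.8  -2.  -47.7 -64.8]
```

```bash

python3 -m handwheel '[[[-0.05,0,-0.2,0],[0,0,0,0],[0,0,0,0]]]'
python3 -m handwheel '[[[0,0,-0.1,0],[0,0,0,0],[0,0,0,0]]]'
python3 st.py
```

```text
time_s: 14.85
tcp_pos: [0.5096, 0.3695, 0.0209]
eef_rot: [14.9, 88.1, -178.7]
contact_force: [-0.3, 0.1, -1.3]
gripper_width: 0.0339
time_s: 15.15
tcp_pos: [0.5099, 0.3699, 0.0173]
eef_rot: [13.5, 88.2, 180.0]
contact_force: [-0.9, 0.2, -1.8]
gripper_width: 0.0335
t 15.15 tcp [0.5099 0.3699 0.0173] x [-0.032  0.    -0.999] jaw yaw 166.46 w 0.0335 F [-0.86  0.23 -1.76] j [ 52.8  28.5 -16.5  -2.  -46.2 -64.9]
```

```bash

python3 -m handwheel '[[[0,0,-0.07,0],[0,0,0,0],[0,0,0,0]]]'
python3 st.py
```

```text
time_s: 15.45
tcp_pos: [0.51, 0.3701, 0.0172]
eef_rot: [12.7, 88.2, 179.2]
contact_force: [0.1, -0.7, -2.4]
gripper_width: 0.0335
t 15.45 tcp [0.51   0.3701 0.0172] x [-0.031  0.    -1.   ] jaw yaw 166.53 w 0.0335 F [ 0.05 -0.68 -2.35] j [ 52.8  28.5 -16.5  -2.  -46.1 -64.9]
```

```bash

python3 -m handwheel '[[[0,0,-0.12,0],[0,0,0,0],[0,0,0,0]]]'
python3 -m handwheel '[[[0,0,-0.1,0],[0,0,0,0],[0,0,0,0]]]'
python3 st.py
```

```text
time_s: 15.75
tcp_pos: [0.5101, 0.3709, 0.0166]
eef_rot: [9.8, 88.3, 176.5]
contact_force: [0.1, 0.2, -2.1]
gripper_width: 0.0342
time_s: 16.05
tcp_pos: [0.5104, 0.3713, 0.0157]
eef_rot: [8.6, 88.4, 175.3]
contact_force: [0.4, -0.6, -1.5]
gripper_width: 0.0335
t 16.05 tcp [0.5104 0.3713 0.0157] x [-0.028  0.002 -1.   ] jaw yaw 166.74 w 0.0335 F [ 0.36 -0.63 -1.49] j [ 52.9  28.6 -16.6  -1.9 -45.7 -64.8]
```

```bash

python3 -m handwheel '[[[0,0,-0.15,0],[0,0,0,0],[0,0,0,0]]]'
python3 st.py;  python3 -c "
from h import *
t=snap('side','s5')"
python3 ov.py side s5 s5o 290 380 240 330 7
```

```text
time_s: 16.35
tcp_pos: [0.5109, 0.3725, 0.0147]
eef_rot: [4.6, 88.5, 171.5]
contact_force: [0.8, -0.8, -3.0]
gripper_width: 0.0336
t 16.35 tcp [0.5109 0.3725 0.0147] x [-0.026  0.004 -1.   ] jaw yaw 166.89 w 0.0336 F [ 0.76 -0.77 -3.03] j [ 52.9  28.7 -16.7  -1.8 -45.4 -64.8]
[0.51139107 0.37624899 0.00324571] 76.88152502386369 -0.15139257560766725
```

View pics/s5o.png

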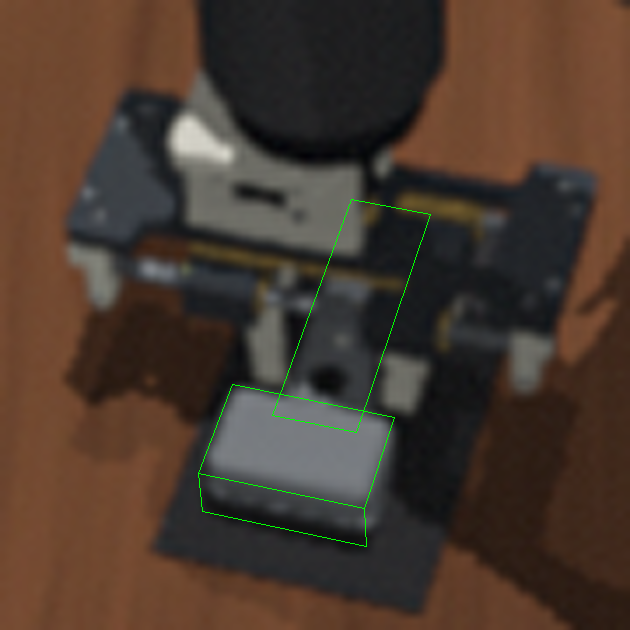

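```bash

python3 -m handwheel '[[[0,0,0,0],[0,0,0,0],[0,0,0,0],[0,0,0,0],[0,0,0,0],[0,0,0,0],[0,0,0,0],[0,0,0,0]]]' 87
python3 -m handwheel '[[[0,0,0,0],[0,0,0.2,0],[0,0,0.4,0],[0,0,0.6,0],[0,0,0.9,0],[0,0,0.9,0],[0,0,0.9,0],[0,0,0.9,0]]]'
python3 -m handwheel '[[[0,-0.5,0.5,0],[0,-0.9,0,0],[0,-0.9,0,0],[0,-0.9,0,0],[0,-0.9,0,0],[0,0,0,0]]]'
python3 st.py;  python3 -c "
from h import *
t=snap('side','s6');snap('top','t6')"
```

```text
time_s: 17.2
tcp_pos: [0.5105, 0.3713, 0.0111]
eef_rot: [12.3, 88.4, 179.1]
contact_force: [-0.4, 0.1, 0.9]
gripper_width: 0.0863
time_s: 18.0
tcp_pos: [0.5073, 0.3675, 0.2075]
eef_rot: [25.1, 88.0, -168.2]
contact_force: [0.9, 0.2, 0.5]
gripper_width: 0.087
time_s: 18.6
tcp_pos: [0.5085, 0.2006, 0.2411]
eef_rot: [2.2, 88.8, 169.2]
contact_force: [0.5, -0.3, 0.2]
gripper_width: 0.0869
t 18.6 tcp [0.5085 0.2006 0.2411] x [-0.021  0.004 -1.   ] jaw yaw 167.03 w 0.0869 F [ 0.53 -0.32  0.22] j [ 41.4   8.6 -13.1  -1.  -69.1 -53.9]
```

View pics/s6.png

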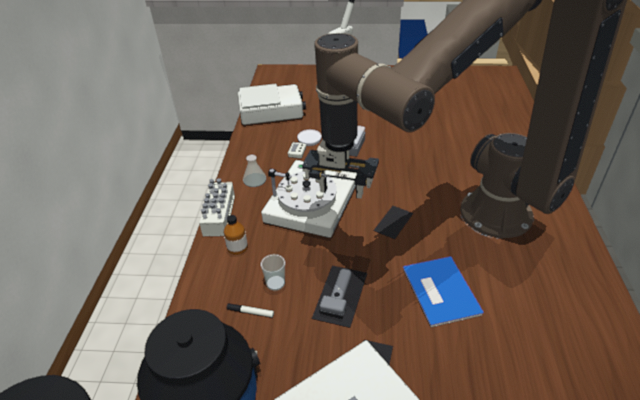

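View pics/t6.png

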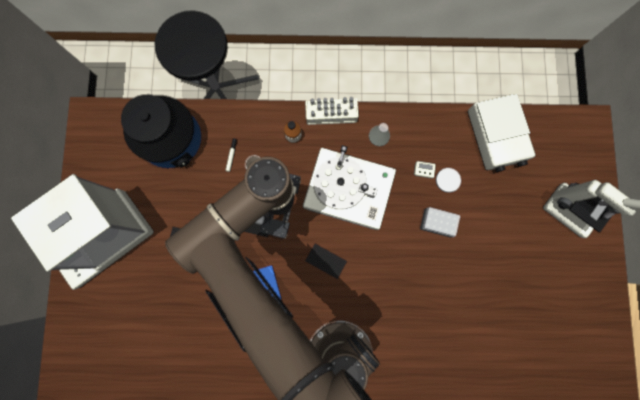

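```bash

python3 -m handwheel '[[[0.2,-0.7,0,0],[0.3,-0.9,0,0],[0.4,-0.9,0,0],[0.4,-0.9,0,0],[0.4,-0.9,0,0],[0.4,-0.9,0,0],[0.4,-0.8,0,0],[0.2,-0.5,0,0]]]'
python3 -m handwheel '[[[0.1,-0.3,0,0],[0,0,0,0],[0,0,0,0]]]'
python3 st.py
```

```text
time_s: 19.5
tcp_pos: [0.6226, -0.0557, 0.2426]
eef_rot: [-8.0, 88.9, 159.9]
contact_force: [0.1, 0.5, -0.1]
gripper_width: 0.087
time_s: 19.8
tcp_pos: [0.6282, -0.0683, 0.2413]
eef_rot: [-5.3, 88.8, 162.5]
contact_force: [-0.7, 0.9, 0.8]
gripper_width: 0.087
t 19.8 tcp [ 0.6282 -0.0683  0.2413] x [-0.02   0.006 -1.   ] jaw yaw 167.78 w 0.087 F [-0.67  0.91  0.8 ] j [ 11.1  16.7  -2.6  -0.6 -71.7 -23.1]
```

Correct to (0.605, -0.078) and descend part way, then check from the side.

```bash

python3 -m handwheel '[[[-0.5,-0.25,0,0],[-0.1,0,-0.5,0],[0,0,-0.7,0],[0,0,-0.3,0],[0,0,0,0]]]'
python3 st.py; python3 -c "
from h import *
t=snap('side','s7')
cv2.imwrite('pics/s7c.png',cv2.resize(t[100:240,250:390],None,fx=5,fy=5,interpolation=cv2.INTER_CUBIC))"
```

```text
time_s: 20.3
tcp_pos: [0.6034, -0.0721, 0.1818]
eef_rot: [-12.2, 89.0, 156.0]
contact_force: [0.3, 0.8, 0.2]
gripper_width: 0.0873
t 20.3 tcp [ 0.6034 -0.0721  0.1818] x [-0.016  0.007 -1.   ] jaw yaw 168.19 w 0.0873 F [0.35 0.85 0.2 ] j [ 11.2  16.7 -10.7  -0.6 -63.4 -22.7]
```

View pics/s7c.png

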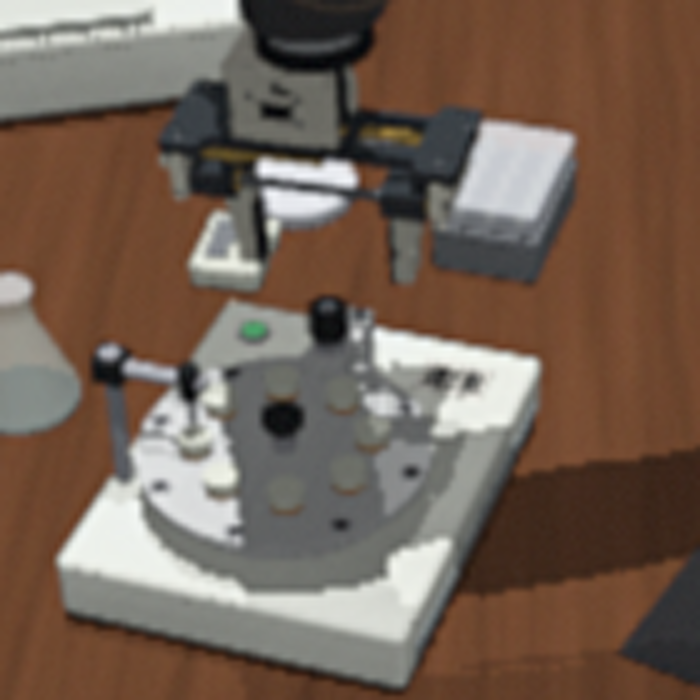

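```bash

python3 -m handwheel '[[[0.05,-0.15,-0.5,0],[0.03,0,-0.6,0],[0,0,-0.3,0],[0,0,0,0],[0,0,0,0]]]'
python3 st.py
```

```text
time_s: 20.85
tcp_pos: [0.6117, -0.0763, 0.132]
eef_rot: [-37.6, 89.5, 130.8]
contact_force: [-0.4, 0.5, 1.1]
gripper_width: 0.0868
t 20.85 tcp [ 0.6117 -0.0763  0.132 ] x [-0.006  0.007 -1.   ] jaw yaw 168.41 w 0.0868 F [-0.38  0.54  1.15] j [ 10.7  19.6 -13.7  -0.5 -57.  -22.1]
```

```bash

python3 -m handwheel '[[[-0.15,-0.03,-0.2,0],[0,0,-0.1,0],[0,0,0,0],[0,0,0,0]]]'
python3 st.py
```

```text
time_s: 21.25
tcp_pos: [0.6065, -0.0774, 0.1222]
eef_rot: [-65.7, 89.6, 102.8]
contact_force: [0.4, 0.4, -0.3]
gripper_width: 0.087
t 21.25 tcp [ 0.6065 -0.0774  0.1222] x [-0.002  0.007 -1.   ] jaw yaw 168.44 w 0.087 F [ 0.43  0.42 -0.31] j [ 10.8  19.6 -15.2  -0.5 -55.3 -22. ]
```

```bash

python3 -m handwheel '[[[-0.03,0,-0.12,0],[0,0,0,0],[0,0,0,0]]]'
python3 st.py
python3 -m handwheel '[[[0,0,0,0],[0,0,0,0],[0,0,0,0],[0,0,0,0],[0,0,0,0],[0,0,0,0],[0,0,0,0],[0,0,0,0]]]' 10 58
python3 st.py
python3 -c "
from h import *
t=snap('side','s8')
cv2.imwrite('pics/s8c.png',cv2.resize(t[100:240,250:390],None,fx=5,fy=5,interpolation=cv2.INTER_CUBIC))"
```

```text
time_s: 21.55
tcp_pos: [0.6056, -0.0774, 0.1175]
eef_rot: [-73.7, 89.6, 94.8]
contact_force: [-0.3, -0.5, 1.2]
gripper_width: 0.0869
t 21.55 tcp [ 0.6056 -0.0774  0.1175] x [-0.001  0.007 -1.   ] jaw yaw 168.44 w 0.0869 F [-0.32 -0.46  1.16] j [ 10.8  19.7 -15.6  -0.5 -54.6 -22. ]
time_s: 22.35
tcp_pos: [0.6061, -0.0774, 0.1177]
eef_rot: [-80.5, 89.6, 87.9]
contact_force: [10.1, -4.6, -4.3]
gripper_width: 0.0286
t 22.35 tcp [ 0.6061 -0.0774  0.1177] x [ 0.     0.007 -1.   ] jaw yaw 168.45 w 0.0286 F [10.13 -4.6  -4.26] j [ 10.8  19.7 -15.6  -0.5 -54.6 -22.1]
```

View pics/s8c.png

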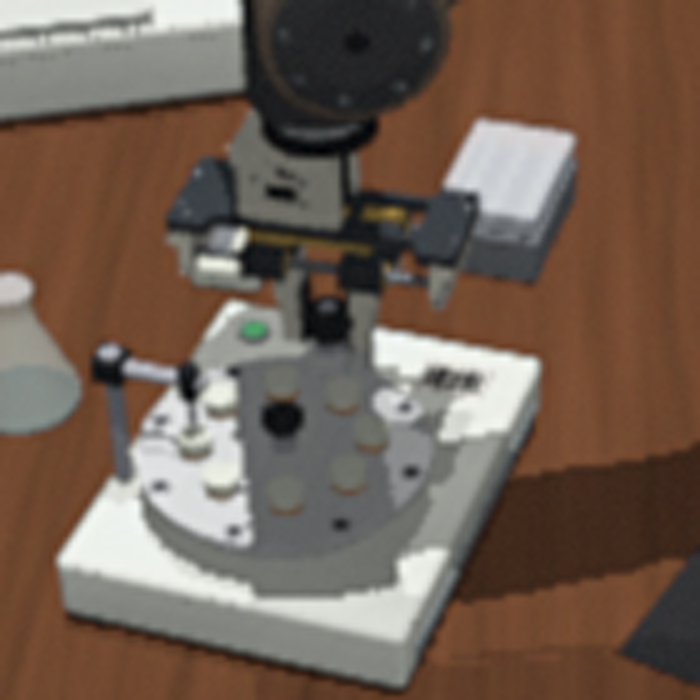

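```bash

python3 -m handwheel '[[[0.03,-0.01,0.1,0],[0,0,0.1,0],[0,0,0,0]]]'
python3 st.py
python3 -m handwheel '[[[0,0,0.1,0],[0,0,0,0]]]'
python3 st.py
```

```text
time_s: 22.7
tcp_pos: [0.6065, -0.0775, 0.1232]
eef_rot: [-57.6, 89.5, 110.7]
contact_force: [4.4, -0.5, -10.8]
gripper_width: 0.0269
t 22.7 tcp [ 0.6065 -0.0775  0.1232] x [-0.003  0.008 -1.   ] jaw yaw 168.38 w 0.0269 F [  4.39  -0.49 -10.81] j [ 10.7  19.6 -15.   -0.6 -55.5 -22. ]
time_s: 22.9
tcp_pos: [0.6065, -0.0775, 0.1258]
eef_rot: [-52.9, 89.5, 115.4]
contact_force: [4.1, -2.2, -11.4]
gripper_width: 0.0269
t 22.9 tcp [ 0.6065 -0.0775  0.1258] x [-0.004  0.008 -1.   ] jaw yaw 168.35 w 0.0269 F [  4.08  -2.16 -11.44] j [ 10.7  19.4 -14.8  -0.6 -55.9 -22. ]
```

```bash

python3 -m handwheel '[[[0.03,-0.01,0.1,0],[0,0,0.1,0],[0,0,0,0]]]'
python3 st.py
python3 -m handwheel '[[[0,0,0.1,0],[0,0,0,0],[0,0,0,0]]]'
python3 st.py
```

```text
time_s: 23.2
tcp_pos: [0.6065, -0.0775, 0.129]
eef_rot: [-36.3, 89.3, 132.0]
contact_force: [6.2, -0.5, -14.1]
gripper_width: 0.0268
t 23.2 tcp [ 0.6065 -0.0775  0.129 ] x [-0.008  0.009 -1.   ] jaw yaw 168.26 w 0.0268 F [  6.17  -0.5  -14.06] j [ 10.6  19.4 -14.3  -0.7 -56.7 -22. ]
time_s: 23.5
tcp_pos: [0.6065, -0.0775, 0.128]
eef_rot: [-29.7, 89.1, 138.5]
contact_force: [3.5, 0.3, -13.7]
gripper_width: 0.0267
t 23.5 tcp [ 0.6065 -0.0775  0.128 ] x [-0.011  0.01  -1.   ] jaw yaw 168.17 w 0.0267 F [  3.53   0.32 -13.73] j [ 10.6  19.6 -14.2  -0.8 -56.8 -21.9]
```

```bash

python3 -m handwheel '[[[0,0,0.15,0]]]'
python3 st.py
python3 -m handwheel '[[[0,0,0.15,0]]]'
python3 st.py
python3 -m handwheel '[[[0,0,0.15,0]]]'
python3 st.py
```

```text
time_s: 23.6
tcp_pos: [0.6062, -0.0773, 0.1305]
eef_rot: [-28.6, 89.0, 139.5]
contact_force: [27.8, -12.8, -72.8]
gripper_width: 0.0269
t 23.6 tcp [ 0.6062 -0.0773  0.1305] x [-0.013  0.011 -1.   ] jaw yaw 168.1 w 0.0269 F [ 27.75 -12.8  -72.82] j [ 10.5  19.5 -13.9  -0.9 -57.2 -21.9]
time_s: 23.7
tcp_pos: [0.6061, -0.0772, 0.1305]
eef_rot: [-26.6, 88.9, 141.3]
contact_force: [29.1, -11.9, -72.6]
gripper_width: 0.0269
t 23.7 tcp [ 0.6061 -0.0772  0.1305] x [-0.015  0.012 -1.   ] jaw yaw 167.98 w 0.0269 F [ 29.11 -11.91 -72.64] j [ 10.5  19.5 -13.8  -1.  -57.4 -22. ]
time_s: 23.8
tcp_pos: [0.6061, -0.0773, 0.1304]
eef_rot: [-24.0, 88.7, 143.9]
contact_force: [22.5, -8.1, -55.9]
gripper_width: 0.0269
t 23.8 tcp [ 0.6061 -0.0773  0.1304] x [-0.018  0.013 -1.   ] jaw yaw 167.86 w 0.0269 F [ 22.54  -8.08 -55.86] j [ 10.4  19.6 -13.6  -1.1 -57.7 -22. ]
```

```bash

python3 -m handwheel '[[[0,0,0.06,0],[0,0,0.06,0],[0,0,0.06,0]]]'
python3 st.py
python3 -c "
from h import *
t=snap('side','s9')
cv2.imwrite('pics/s9c.png',cv2.resize(t[100:240,250:390],None,fx=5,fy=5,interpolation=cv2.INTER_CUBIC))"
python3 st.py
```

```text
time_s: 24.1
tcp_pos: [0.6062, -0.0774, 0.1302]
eef_rot: [-18.2, 88.4, 149.6]
contact_force: [11.2, -3.7, -29.4]
gripper_width: 0.0274
t 24.1 tcp [ 0.6062 -0.0774  0.1302] x [-0.023  0.014 -1.   ] jaw yaw 167.75 w 0.0274 F [ 11.23  -3.72 -29.44] j [ 10.4  19.8 -13.3  -1.2 -58.1 -22. ]
t 24.15 tcp [ 0.6062 -0.0774  0.1302] x [-0.023  0.014 -1.   ] jaw yaw 167.75 w 0.0268 F [  9.29  -3.85 -28.25] j [ 10.4  19.8 -13.3  -1.2 -58.1 -22. ]
```

View pics/s9c.png

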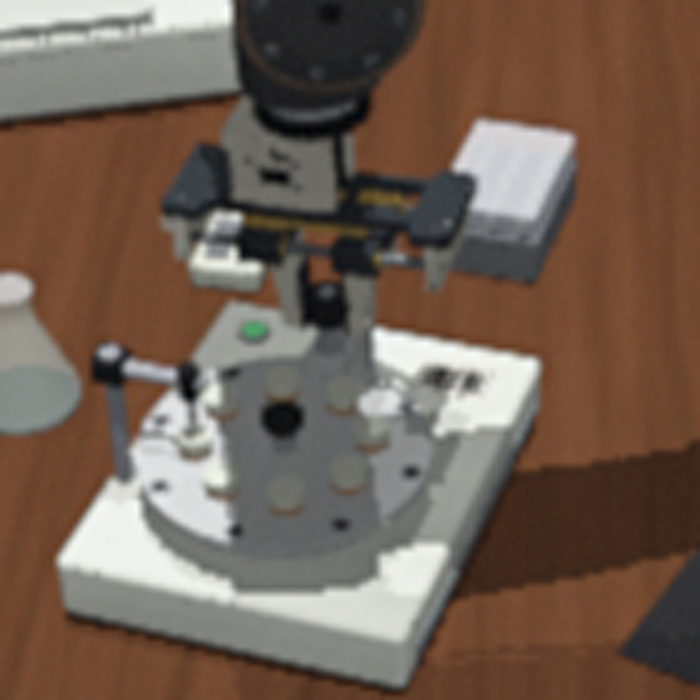

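```bash
python3 -c "
from h import *
for i in range(8): t=vision.capture('side')
cv2.imwrite('pics/s10c.png',cv2.resize(t[240:340,290:400],None,fx=6,fy=6,interpolation=cv2.INTER_CUBIC))"
python3 st.py
```

```text
t 24.55 tcp [ 0.6062 -0.0773  0.1302] x [-0.023  0.014 -1.   ] jaw yaw 167.75 w 0.0268 F [  9.45  -3.24 -29.22] j [ 10.4  19.8 -13.3  -1.2 -58.  -22. ]
```

View pics/s10c.png

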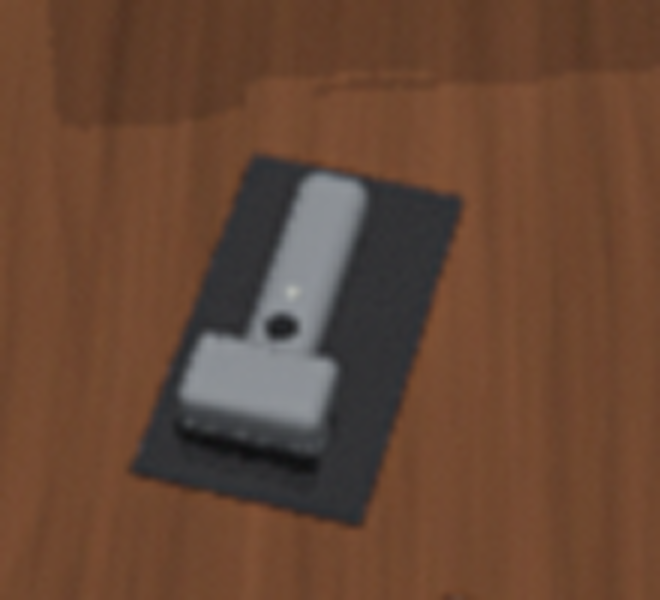

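The scanner lies flat on its mat. The plunger is holding steady at its stop: z has stayed at 0.1302 and the downward force at about 29 N. Handing in.

```bash
python3 -c "
from h import *
print(close_job())"
```

```text
the job is handed in; nothing more can be done
None
```

The carousel is booked in: I scanned the label, put the scanner back, and handed in at about 24.6 s (limit 67 s) with the plunger held up. No verdict was reported, so this rests on my own checks.

- **Scan:** I held the beam on the label for over 1 s at each of two slightly different positions. Worked out from the arm pose, the label was about 97–100 mm away and within 4 mm of the beam centre both ways. The scanner was gripped and still.
- **Scanner return:** I laid it on the 200 x 110 mm mat it came from and let go. The last picture shows it lying flat inside the mat. From the arm pose, its origin is about 13 mm from the mat centre.
- **Plunger:** It is gripped at 58 N and pulled to its stop. The tool rose 12.5 mm, and the knob moved up in the picture. The steady downward force is about 29 N, more than the spring's 14 N, so it is against the stop. The tool did not move over the last 0.4 s.
- **Carousel and bystanders:** The carousel looks unturned, and the tip box, timer and petri dish are where they were in the last close-up pictures. The beaker was last seen in place just after I put the scanner down.

Two things did not go cleanly:
- **Pull force:** One pull against the stop briefly raised the wrist force to about 79 N (limit 120 N), and I eased it off.
- **Tool tilt:** The tool tilted by up to about 3 degrees on the long moves. The scan figures allow for it.

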